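Start the extractor and raise the fume hood window to the pointer

ROBOT

A 6-joint arm with a two-finger parallel gripper is mounted at the origin on the work surface. World frame = base frame: x ahead of the robot, y to its left, z up, the work surface at z = 0. Lengths are in m, angles in rad, forces in N, time in s.
With the tool pointing down it reaches from about 0.35 to 0.725 m from the base axis. Payload 6 kg.
Tool frame: the origin (TCP) lies midway between the tips of the shut fingers; the grasp point (between the pads) lies manip.hold_point_z behind it (manip.hold_point_z is the distance from the TCP to the grasp point, in m); z points along the fingers, y is the line along which they close (so a half turn about z gives the same grasp; the last joint's range is limited). The gripper opens to 85 mm and grips with 20 to 120 N. Pads are 22 mm wide; open, the fingers measure 114 mm over their backs; the gripper's body (76 mm by 85 mm) begins 54 mm behind the grasp point. The pads swing forward as they close: fully open they stand 13 mm farther back than shut.
Start: joints at [-0.806, 0.04, 0.085, 0, -1.615, -0.334], TCP at [0.251, -0.545, 0.203] pointing down, gripper open.
Joint ranges: [-2.56, 2.56], [-1.29, 2.01], [-1.08, 1.49], [-3.29, 1.98], [-2.81, -0.18], [-2.99, 2.99]. Speed limits (rad/s): [2.57, 2.57, 3.01, 3.14, 3.14, 3.14].

INTERFACE

Orientations are given as a unit quaternion [x, y, z, w].
In Python, from plant import sensors, cams, ticket, manip gives the robot as it stands.
- The arm moves only by the tool drive_tool, never from a script. Its arguments are lists of equal length, an entry for each row: "slide": the shift along the tool's x, y, z in mm, a list of three; "twist": the turn about the tool's z in degrees; "jaw": the opening, from 0 (shut) to 1 (fully open). A call has 1 to 10 rows; each row is the pose to reach, as a shift and turn from the pose commanded when the call began, along the tool's axes at that moment; what a row does not reach only later rows make up. A row lasts 1/8 s, in which the tool goes at most 62.5 mm and 10.7 degrees, less where a joint would pass 70% of its speed; a pose out of reach is approached as far as the arm can. A call with a gripper value outside its range is refused whole. The fingers move at their own pace and stop on an object; "squeeze" is the grip in N (left out, the last holds). Time passes only in rows, so rows that repeat a pose let the fingers close. It gives the time, the measured TCP pose, the force, the opening and the grip force at its end, in the units of the state.
- sensors.sense(): the state, without advancing time (a new reading comes with each control period).
- cams.read_camera(name): name is "side" or "top" or "wrist"; returns a dict with "frame" (480x640x3 uint8, red, green, blue), "z_map" (480x640 float32, m along the optical axis (not along the pixel's ray), 0 where there is no reading), "intrinsics" (3x3 intrinsics, pixels), "T" (4x4, takes a point from camera to world coordinates). Camera axes: x right, y up, looking along -z (the intrinsics and any distortion apply to the point x, -y, -z); pixel columns grow to the right and rows downward; lengths in m; the calibration is good to about 2 mm. The wrist camera is an equidistant fisheye: a pixel r from the principal point sees the ray r / f radians off the axis. A picture is of the moment at which its call begins.
- ticket.sign_off(): hands the job in; it is judged then, once.
The state is a dict: "t": time; "qpos": joint angles; "joint_vel": joint speeds; "tau": joint torques, N m; "tcp_pos": TCP position; "tool_rot": TCP orientation; "force": force on the tool from outside, world axes, zero at the start; "wrist_torque": the same for the moment, N m; "opening": opening from 0.0 (shut) to 1.0 (fully open); "grasp_force": force on a finger pad.
Only numpy, scipy, OpenCV 4.12 (cv2) and the standard library are available. Lean on these libraries where they do the work, as an engineer would, in place of code of your own. Each camera call takes 0.05 s, during which the arm holds its last target. There are 200 camera calls.

TASK

Get the soldering fume hood ready: first start the extractor by pressing the round push button on its control box all the way in, then push the hood's sliding window up from beneath its lip until the lip is level with the pointer on the window's side rail, and leave it there. Only press and push, with the fingertips or the outside of the fingers: do not pinch the lip, do not move the pointer, and leave everything else on the bench and in the hood where it is.

Things in the scene. Friction and masses are not known exactly. Their poses are not given: they have to be found in the camera images.
- hood: Fixed fume hood, grey, clear panes, 320 deep x 340 wide x 341 high. Origin: centre of its underside; x level to its back, y left, z up; yaw within 0.2. Front: upright sill 50 high at x = -160, from whose top a slope rises backward at 50 degrees from horizontal, 380 long: apron over the lowest 66 (white, like the sill), then clear sliding window between aluminium side rails (y = +-145 to +-170, 12 proud).
- sash (a joint): Travel of the window up the slope, m: 0 at the bottom (closed), 0.14 at the top stop; starts 0 to 0.025. Counterweighted: it stays wherever it is left; about 4 N along the slope moves it up or down (5 N with its slight drag). The upper and lower halves of its lip's thickness are felt apart (sash_c0 the lower, sash_c1 the upper): fingers on both at once are pinching.
- lip (a point): Middle of the outer edge of the lip: a dark steel ledge along the window's foot, 250 long (y), 14 thick (along the slope), standing 38 square out from the slope. Point is at half thickness: underside 7 down the slope from it, slope surface 38 inward. Axes: x up the slope, y left, z square out (towards robot and up). When closed, 70 of bare slope lie between the sill's top and the underside.
- mark_tip (a point): Tip of the pointer: black cone 18 wide, 20 long, on a black 22 mm clamp on the right-hand (-y) side rail, aimed at the lip's end, 29 out from the slope. Axes as lip. Clamped elsewhere along the rail each time, 30 to 115 above the lip along the slope. The lip is level with it when both points agree along their x axis.
- mark (a joint): Place of the pointer along the slope, m, on the same scale as sash: the lip is level with the pointer when sash equals mark.
- fan (a joint): The extractor's push button: 0 released, 0.006 fully in; it presses straight down against a spring (1.5 N to start, 5 N fully in) and springs back.
- fan_top (a point): Centre of the button's flat top: a round grey button, 32 across, in a black round collar, standing 22 over the top of its control box, 72 over the bench when released; moves with the button.
- fan_box: Extractor control box, fixed, grey, 100 x 85 x 50 high, the button in the middle of its top. Origin: centre of its underside. It stands to the left or to the right in front of the hood.
- spool: Bystander: loose aluminium solder spool standing on its end, 68 across, 50 high; on the other side from the control box. Origin: centre of its underside.
- screwdriver: Bystander: loose screwdriver with a red handle lying on the bench in front of the hood.
- flux: Bystander: loose small bottle, 40 across, 75 high, standing in front of the hood. Origin: centre of its underside.
- tin: Bystander: loose low steel tin, 54 across, 40 high, in front of the hood. Origin: centre of its underside.
- tray: Bystander: loose blue open tray, 100 x 75 x 30 high. Origin: centre of its underside.
- board: Bystander: loose green circuit board, 100 x 70, 20 high with its parts, lying inside the hood.
- pot: Bystander: loose steel pot, 56 across, 50 high, standing inside the hood.
Not all that is in view belongs to the job. Of the things like the fan_box, leave any that is orange, purple or red; of the rest the larger one is meant.

How it is judged:
On the way, in this order (a step that is already met when the one before it is completed fails the run):
1. the extractor's button is pressed in (at least 4.5 of 6 mm) while the window is still where it stood (value of joint fan above 0.0045 m and distance of lip from where it was at the start of the episode below 0.008 m), for 0.05 s.
2. the window's lip stands level with the pointer, within 7 mm along the slope (x of lip in the frame of mark_tip between -0.007 and 0.007 m), for 0.2 s.
At the end, for the whole second after the job is handed in: The lip is level with the pointer within 7 mm along the slope and at rest, the button is out again, the pointer has moved less than 5 mm and every bystander less than 30 mm (all of step 2 and velocity of joint sash between -0.004 and 0.004 m/s and value of joint fan below 0.002 m and distance of mark_tip from where it was at the start of the episode below 0.005 m and distance of each of spool, screwdriver, flux, tin, tray, board, pot from where it was at the start of the episode below 0.03 m); the robot touches nothing.
It fails at once if the lip is pinched: fingers press on its underside half and its upper half at once (contact force between the fingers and sash_c0 above 1.5 N and contact force between the fingers and sash_c1 above 1.5 N).
It fails at once if the pointer is moved by more than 5 mm (distance of mark_tip from where it was at the start of the episode above 0.005 m).
It fails at once if something else on the bench or in the hood is lifted, carried or shoved by more than 30 mm (distance of any of spool, screwdriver, flux, tin, tray, board, pot from where it was at the start of the episode above 0.03 m).
It also fails if it takes over 61 s, if anything falls off the work surface, if the arm or the gripper's body presses on something with over 40 N, if the wrist force passes 120 N, or if a joint passes its speed limit or range.

## Working session

There is one attempt and no reset: what is moved stays moved. The work goes in short steps, Python scripts to look and compute and a tool call to move; the robot and the scene stay as the last step left them, time stands still between calls to the robot, and variables do not carry over. Pictures are saved under pics/ and viewed, at most 10 in all, crops included, and the job is handed in when it is done.

Besides the shell and the picture viewer there is one more tool, called after "Emit:" in YAML: its name, and indented under it one key for each argument. drive_tool: Moves the arm, as the interface text tells. Its arguments: {"type":"object","properties":{"slide":{"type":"array","items":{"type":"array","items":{"type":"number"}}},"twist":{"type":"array","items":{"type":"number"}},"jaw":{"type":"array","items":{"type":"number"}},"squeeze":{"type":"number"}},"required":["slide","twist","jaw"]}

```bash
mkdir -p pics; cat > h.py <<'E'
import numpy as np, cv2
from plant import sensors, cams, ticket, manip
def grab(n,tag):
    d=cams.read_camera(n); cv2.imwrite(f'pics/{tag}.png',d['frame'][:,:,::-1]); np.savez(f'pics/{tag}.npz',**d); return d
def load(tag): return dict(np.load(f'pics/{tag}.npz'))
def pt(d,u,v,z=None):
    K=d['intrinsics']; z=d['z_map'][v,u] if z is None else z
    p=np.array([(u-K[0,2])/K[0,0]*z,-(v-K[1,2])/K[1,1]*z,-z,1]); return (d['T']@p)[:3]
def cloud(d):
    K=d['intrinsics']; z=d['z_map']; v,u=np.mgrid[:480,:640]
    p=np.stack([(u-K[0,2])/K[0,0]*z,-(v-K[1,2])/K[1,1]*z,-z,np.ones_like(z)],-1)
    return (p@d['T'].T)[...,:3]
E
python3 - <<'E'
from h import *
for n in('side','top'):
    d=grab(n,n); print(n,d['intrinsics'].round(1).tolist(),d['T'].round(3).tolist(),(d['z_map']>0).mean())
s=sensors.sense(); print(s['t'],s['tcp_pos'],s['tool_rot'],s['opening'],manip.hold_point_z)
E
```

```text
side [[512.8, 0.0, 314.7], [0.0, 512.8, 240.1], [0.0, 0.0, 1.0]] [[-0.977, 0.155, -0.148, 0.338], [-0.214, -0.716, 0.665, 0.892], [-0.003, 0.681, 0.732, 0.975], [0.0, 0.0, 0.0, 1.0]] 0.99587890625
top [[548.4, 0.0, 324.5], [0.0, 548.4, 226.2], [0.0, 0.0, 1.0]] [[-0.005, 0.997, -0.081, 0.408], [-1.0, -0.005, 0.003, 0.072], [0.002, 0.081, 0.997, 1.475], [0.0, 0.0, 0.0, 1.0]] 0.9959049479166666
0.1 [ 0.2504789  -0.54483258  0.20208668] [-2.13734272e-01  9.76891501e-01  7.77755614e-04 -2.25224172e-04] 0.9952565407783098 0.0187
```

View pics/side.png

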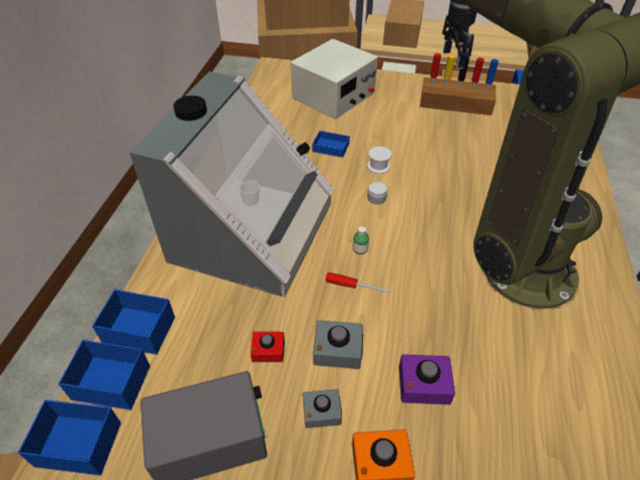

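View pics/top.png

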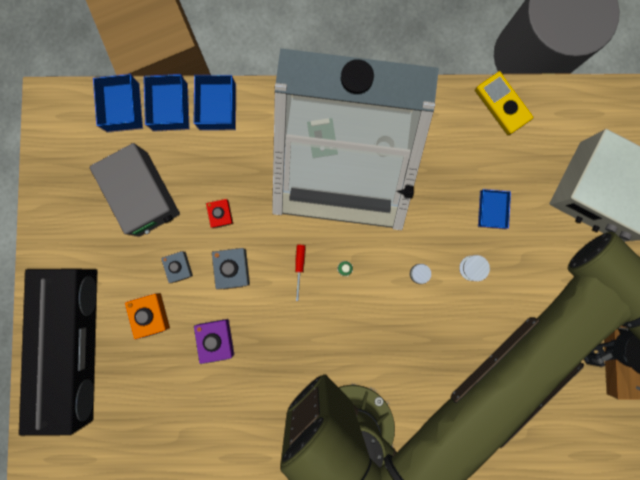

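Candidates in the top view are: large grey (230,268), small grey (176,267), red (219,213), orange (146,316) and purple (213,341). The meant one is the large grey box at (230,268), side (338,343), because it is the larger of the two that aren't a barred colour. The lip runs (290,195) to (391,206) and the pointer is at (405,191). I'll confirm with a crop and measure.

```bash
python3 - <<'E'
from h import *
t=load('top'); s=load('side')
a=cv2.resize(t['frame'][235:305,150:260],(550,350),interpolation=2); b=cv2.resize(t['frame'][175:235,270:420],(750,300),interpolation=2)
im=np.zeros((660,750,3),np.uint8); im[:350,:550]=a; im[360:]=b
cv2.imwrite('pics/crop.png',cv2.resize(im,(680,598))[:,:,::-1])
np.set_printoptions(precision=4,suppress=True)
ct,cs=cloud(t),cloud(s)
for n,d,c,box in(('top',t,ct,(215,245,253,285)),('side',s,cs,(322,355,320,352))):
    u0,u1,v0,v1=box; p=c[v0:v1,u0:u1].reshape(-1,3); m=(p[:,2]>.064)&(p[:,2]<.085); q=p[m]
    print(n,'button',m.sum(),q.mean(0),np.median(q[:,2]), (q.min(0)+q.max(0))/2)
for n,c,pts in(('top',ct,[(290,190),(290,195),(290,199),(340,201),(391,206),(391,211),(402,191),(399,191),(408,191),(285,213),(400,226),(277,213),(405,226)]),('side',cs,[(316,175),(270,240),(309,180),(304,149),(299,152),(309,153)])):
    for u,v in pts: print(n,u,v,c[v,u])
# obstacles
for n,u,v in(('flux',345,268),('tin',421,273),('spool',475,268),('sdriver',300,258),('sd2',298,290)): print(n,ct[v,u])
E
```

```text
top button 168 [0.4156 0.3159 0.0704] 0.07060422910666764 [0.4157 0.3152 0.0714]
side button 206 [0.4173 0.3176 0.0704] 0.07121623642694097 [0.4184 0.3143 0.07  ]
top 290 190 [0.6099 0.1543 0.1182]
top 290 195 [0.5943 0.153  0.1401]
top 290 199 [0.5846 0.1531 0.139 ]
top 340 201 [0.5786 0.0305 0.1423]
top 391 206 [ 0.5708 -0.0997  0.0983]
top 391 211 [ 0.5588 -0.1004  0.0914]
top 402 191 [ 0.5963 -0.1156  0.1846]
top 399 191 [ 0.5964 -0.1085  0.1845]
top 408 191 [ 0.5946 -0.1281  0.1959]
top 285 213 [0.5609 0.1725 0.0368]
top 400 226 [ 0.5225 -0.1261  0.0666]
top 277 213 [0.5583 0.1914 0.0627]
top 405 226 [ 0.528  -0.1492 -0.002 ]
side 316 175 [ 0.5521 -0.0886  0.1381]
side 270 240 [0.6055 0.1503 0.1357]
side 309 180 [ 0.5637 -0.0597  0.1436]
side 304 149 [ 0.5906 -0.1239  0.187 ]
side 299 152 [ 0.6018 -0.116   0.1818]
side 309 153 [ 0.6307 -0.3474  0.001 ]
flux [0.4153 0.0169 0.0736]
tin [ 0.4014 -0.1826  0.04  ]
spool [ 0.4136 -0.3222  0.0461]
sdriver [0.4427 0.1339 0.0189]
sd2 [0.3581 0.1396 0.0124]
```

View pics/crop.png

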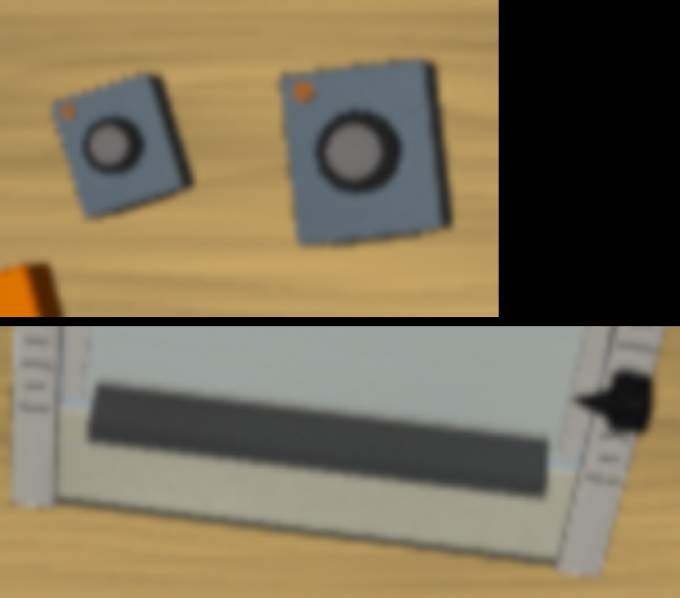

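The crop confirms it: the large grey box is at right with its button centre at crop (355,150), and the small twin is to its left. The lip and pointer cone are clear, with the cone tip at crop (578,398). Next I'll fit the hood axes and work out the moves.

```bash
cat >> h.py <<'E'
from scipy.spatial.transform import Rotation as Rn
def shift(dst,src=None):
    s=sensors.sense(); R=Rn.from_quat(s['tool_rot']).as_matrix(); src=s['tcp_pos'] if src is None else src
    return (R.T@(np.array(dst)-src)*1000).round(1)
E
python3 - <<'E'
from h import *
np.set_printoptions(precision=4,suppress=True)
for n,box in(('top',(286,395,184,216)),('side',(262,325,165,248))):
    d=load(n); c=cloud(d); f=d['frame'].astype(int)
    u0,u1,v0,v1=box; m=np.zeros((480,640),bool); m[v0:v1,u0:u1]=True
    m&=(f.max(2)<90)&(c[...,2]>.1)&(c[...,2]<.2); q=c[m]
    q=q[abs(q[:,2]-np.median(q[:,2]))<.025]
    A=np.c_[q[:,1],q[:,2],np.ones(len(q))]; k=np.linalg.lstsq(A,q[:,0],rcond=None)[0]
    yaw=-np.arctan(k[0]); print(n,m.sum(),'plane x=ay+bz+c',k,'yaw',yaw)
    yaw=-.128
    xh=np.array([np.cos(yaw),np.sin(yaw),0]); yh=np.array([-np.sin(yaw),np.cos(yaw),0])
    e=np.cos(np.radians(50))*xh+np.sin(np.radians(50))*np.array([0,0,1]); nn=np.cross(e,yh)
    S=q@e; print(' lip s pct',np.percentile(S,[2,10,50,90,98]),'n',np.percentile(q@nn,[5,50,95]),'y',np.percentile(q@yh,[1,99]))
    for lo,hi in((-.2,-.05),(-.05,.05),(.05,.2)):
        k2=(q@yh>lo)&(q@yh<hi); print('  s med by y',np.median(S[k2]))
    m=(f.max(2)<60)&(c[...,2]>.12)&(c[...,2]<.3)&(c[...,0]>.5)&(c[...,0]<.72)&(c@yh>-.24)&(c@yh<-.13); q=c[m]
    o=np.argsort(-(q@yh))[:6]; print(' ptr',m.sum()); print(np.c_[q[o]@e,q[o]@yh,q[o]@nn]); print(' all s range',np.percentile(q@e,[2,50,98]),'y',np.percentile(q@yh,[2,98]))
R=.0
print(shift([.42,-.2,.2]),shift([.416,.316,.12]))
E
```

```text
top 1207 plane x=ay+bz+c [ 0.1302 -1.1984  0.7436] yaw -0.1294916663428528
 lip s pct [0.4654 0.4691 0.4751 0.4778 0.4791] n [-0.3688 -0.3489 -0.3369] y [-0.0156  0.2252]
  s med by y nan
  s med by y 0.4750484493906976
  s med by y 0.4751386986697611
 ptr 0
[]
  return _methods._mean(a, axis=axis, dtype=dtype,
  ret = ret.dtype.type(ret / rcount)
Traceback (most recent call last):
IndexError: index -1 is out of bounds for axis 0 with size 0
```

```bash
python3 - <<'E'
from h import *
np.set_printoptions(precision=4,suppress=True)
yaw=-.129
xh=np.array([np.cos(yaw),np.sin(yaw),0]); yh=np.array([-np.sin(yaw),np.cos(yaw),0])
e=np.cos(np.radians(50))*xh+np.sin(np.radians(50))*np.array([0,0,1]); nn=np.cross(e,yh)*-1; nn*=np.sign(nn[2])
for n in('top','side'):
    d=load(n); c=cloud(d); f=d['frame'].astype(int); Y=c@yh
    m=(f.max(2)<95)&(c[...,2]>.1)&(c[...,2]<.2)&(c[...,0]>.5)&(Y>0)&(Y<.21)&(abs(c@e-.47)<.02); q=c[m]
    print(n,'lip s',np.percentile(q@e,[1,5,25,50,75,95,99]),'n',np.percentile(q@nn,[5,50,95]),len(q))
    m=(f.max(2)<70)&(c[...,2]>.12)&(c[...,2]<.3)&(c[...,0]>.5)&(c[...,0]<.75)&(Y>-.1)&(Y<.0)&(c@e>.47); q=c[m]
    o=np.argsort(-(q@yh))[:8]; print(' ptr',m.sum()); print(np.c_[q[o]@e,q[o]@yh,q[o]@nn]); print(' s',np.percentile(q@e,[2,50,98]),'y',np.percentile(q@yh,[2,98]))
print(e,yh,nn)
print(shift([.42,-.2,.2]),shift([.416,.316,.12]))
E
```

```text
top lip s [0.4639 0.4668 0.473  0.4751 0.4767 0.4785 0.4795] n [-0.3692 -0.3489 -0.3368] 1046
 ptr 196
[[ 0.4767 -0.0009 -0.3554]
 [ 0.4753 -0.001  -0.3644]
 [ 0.4744 -0.0012 -0.3617]
 [ 0.4753 -0.0012 -0.3498]
 [ 0.4757 -0.0014 -0.3386]
 [ 0.4744 -0.0014 -0.3472]
 [ 0.4748 -0.0014 -0.3431]
 [ 0.4725 -0.0015 -0.3565]]
 s [0.4715 0.5304 0.5409] y [-0.0624 -0.0014]
side lip s [0.4648 0.4659 0.4715 0.4763 0.4772 0.4782 0.4787] n [-0.3676 -0.3427 -0.3375] 695
 ptr 131
[[ 0.4711 -0.0001 -0.3369]
 [ 0.4777 -0.0003 -0.3597]
 [ 0.4762 -0.0005 -0.3646]
 [ 0.4787 -0.001  -0.3555]
 [ 0.4775 -0.001  -0.353 ]
 [ 0.4773 -0.0019 -0.3465]
 [ 0.4737 -0.0022 -0.3392]
 [ 0.4773 -0.0023 -0.3397]]
 s [0.4716 0.5296 0.5402] y [-0.063  -0.0008]
[ 0.6374 -0.0827  0.766 ] [0.1286 0.9917 0.    ] [-0.7597  0.0985  0.6428]
[-298.   242.5    2.4] [-509.9  712.9   83.2]
```

Lip centre is at s≈0.4705 and the pointer at ≈0.530, so about 59 mm of travel. The button comes first.

Emit:
drive_tool:
  slide:
    - [-298,242,2]
    - [-298,242,2]
    - [-298,242,2]
    - [-298,242,2]
    - [-298,242,2]
    - [-298,242,2]
    - [-298,242,2]
    - [-510,713,50]
    - [-510,713,50]
    - [-510,713,50]
  twist: [10,20,30,32,32,32,32,32,32,32]
  jaw: [0,0,0,0,0,0,0,0,0,0]
  squeeze: 20

```text
t: 1.35
tcp_pos: [0.4183, -0.0123, 0.1832]
tool_rot: [0.064, 0.998, 0.0, 0.0]
force: [1.5, 0.7, -0.4]
opening: -0.002
grasp_force: 0.0
```

```bash
python3 -c "
from h import *
s=sensors.sense();print(s['tcp_pos'],Rn.from_quat(s['tool_rot']).as_matrix().round(3).tolist(),s['qpos'],s['force'],shift([.4165,.316,.09]))"
```

```text
[ 0.41826917 -0.01233693  0.18324488] [[-0.992, 0.128, 0.0], [0.128, 0.992, 0.0], [0.0, 0.0, -1.0]] [ 4.58999168e-01 -4.66707373e-01 -3.80678237e-01 -3.35454971e-04
 -1.65661554e+00 -2.15786935e+00] [ 1.53883206  0.73964585 -0.38647292] [ 43.7 325.4  93.4]
```

Emit:
drive_tool:
  slide:
    - [44,325,60]
    - [44,325,60]
    - [44,325,60]
    - [44,325,60]
    - [44,325,60]
    - [44,325,60]
    - [44,325,93]
    - [44,325,93]
    - [44,325,93]
  twist: [0,0,0,0,0,0,0,0,0]
  jaw: [0,0,0,0,0,0,0,0,0]

```text
t: 2.48
tcp_pos: [0.4172, 0.3136, 0.092]
tool_rot: [0.064, 0.998, 0.0, 0.001]
force: [0.2, 0.2, 0.6]
opening: -0.0
grasp_force: 0.0
```

```bash
python3 -c "
from h import *
s=sensors.sense();print(s['tcp_pos'],s['force'],shift([.4165,.316,.066]))"
```

```text
[0.41720362 0.31355892 0.09204095] [0.18245477 0.24118295 0.6452284 ] [ 1.   2.3 26. ]
```

Emit:
drive_tool:
  slide:
    - [1,2,14]
    - [1,2,20]
    - [1,2,23]
    - [1,2,25]
    - [1,2,26]
    - [1,2,27]
    - [1,2,27]
    - [1,2,27]
  twist: [0,0,0,0,0,0,0,0]
  jaw: [0,0,0,0,0,0,0,0]

```text
t: 3.48
tcp_pos: [0.4159, 0.316, 0.0638]
tool_rot: [0.064, 0.998, 0.0, 0.0]
force: [0.0, 0.0, -0.4]
opening: -0.002
grasp_force: 0.0
```

No force at z=0.064, so I'll look.

```bash
python3 - <<'E'
from h import *
d=grab('side','s2'); t=grab('top','t2')
im=np.hstack([cv2.resize(x['frame'][a:a+130,b:b+130],(395,395),interpolation=2) for x,a,b in((d,260,280),(t,210,165))])
cv2.imwrite('pics/c2.png',im[:,:,::-1]); print(sensors.sense()['force'],sensors.sense()['tcp_pos'])
E
```

```text
[ 1.34906729 -0.01372398  0.18565769] [0.41582407 0.31597846 0.06372311]
```

View pics/c2.png

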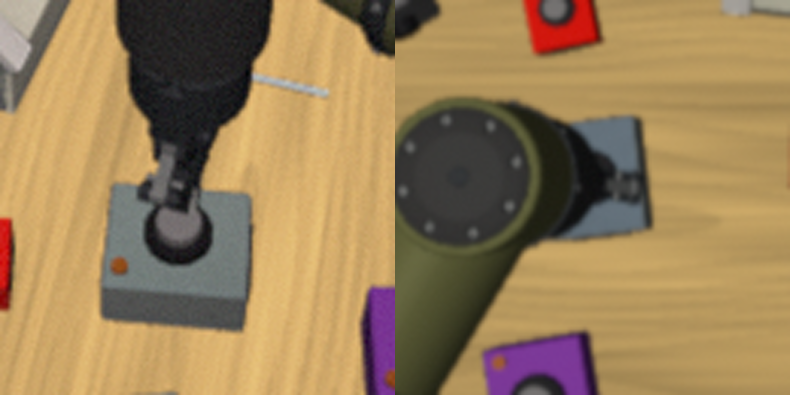

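```bash
python3 - <<'E'
from h import *
np.set_printoptions(precision=4,suppress=True)
d=load('s2');c=cloud(d);f=d['frame']
def proj(d,p):
    q=np.linalg.inv(d['T'])@np.r_[p,1]; K=d['intrinsics']; return K[0,2]+K[0,0]*q[0]/-q[2], K[1,2]-K[1,1]*q[1]/-q[2]
print(proj(d,[.4158,.316,.0637]),proj(d,[.4156,.316,.071]))
for v in range(316,348,3): print(v,[(u,c[v,u].round(3).tolist(),f[v,u].tolist()) for u in(337,342)])
m=np.zeros((480,640),bool); m[318:352,322:358]=1
g=load('side')['frame'][...].astype(int); 
for tag in('side','s2'):
    x=load(tag); F=x['frame'].astype(int); C=cloud(x); mm=m&(F.min(2)>85)&(F.max(2)-F.min(2)<22)&(C[...,2]>.055)&(C[...,2]<.09)
    v,u=np.nonzero(mm); print(tag,mm.sum(),u.mean(),v.mean(),C[mm].mean(0),u.min(),u.max(),v.min(),v.max())
E
```

```text
(np.float64(338.88137070614385), np.float64(335.1524265682392)) (np.float64(339.08700844546127), np.float64(333.236118995797))
316 [(337, [0.42, 0.325, 0.144], [47, 46, 49]), (342, [0.41, 0.33, 0.154], [20, 19, 22])]
319 [(337, [0.419, 0.335, 0.149], [74, 73, 72]), (342, [0.41, 0.33, 0.144], [25, 27, 29])]
322 [(337, [0.414, 0.362, 0.179], [44, 42, 44]), (342, [0.408, 0.343, 0.154], [23, 28, 25])]
325 [(337, [0.413, 0.373, 0.186], [53, 51, 55]), (342, [0.407, 0.343, 0.144], [54, 52, 54])]
328 [(337, [0.412, 0.375, 0.179], [43, 43, 42]), (342, [0.409, 0.323, 0.102], [94, 93, 89])]
331 [(337, [0.42, 0.314, 0.075], [121, 114, 115]), (342, [0.411, 0.309, 0.07], [115, 113, 110])]
334 [(337, [0.42, 0.318, 0.07], [119, 112, 113]), (342, [0.409, 0.317, 0.072], [119, 113, 112])]
337 [(337, [0.418, 0.328, 0.074], [123, 117, 118]), (342, [0.408, 0.324, 0.072], [115, 111, 110])]
340 [(337, [0.417, 0.331, 0.068], [76, 73, 74]), (342, [0.407, 0.325, 0.063], [55, 52, 51])]
343 [(337, [0.416, 0.335, 0.063], [31, 30, 33]), (342, [0.406, 0.334, 0.066], [25, 17, 27])]
346 [(337, [0.416, 0.336, 0.054], [30, 33, 33]), (342, [0.406, 0.334, 0.053], [42, 45, 46])]
side 137 338.26277372262774 332.7007299270073 [0.4174 0.3154 0.0716] 324 353 326 346
s2 113 338.2300884955752 333.78761061946904 [0.417  0.3181 0.0718] 328 345 329 342
```

The tips look about 15 mm above where the TCP reads, and nothing is in contact yet. I'll go on down in small steps, watching the force.

Emit:
drive_tool:
  slide:
    - [0,0,1]
    - [0,0,2]
    - [0,0,3]
    - [0,0,4]
    - [0,0,4]
  twist: [0,0,0,0,0]
  jaw: [0,0,0,0,0]

```text
t: 4.2
tcp_pos: [0.4158, 0.3159, 0.0595]
tool_rot: [0.064, 0.998, -0.0, -0.0]
force: [0.2, -1.0, 0.4]
opening: 0.002
grasp_force: 0.0
```

Emit:
drive_tool:
  slide:
    - [0,0,1]
    - [0,0,2]
    - [0,0,3]
    - [0,0,4]
    - [0,0,4]
  twist: [0,0,0,0,0]
  jaw: [0,0,0,0,0]

```text
t: 4.82
tcp_pos: [0.4158, 0.3159, 0.0555]
tool_rot: [0.064, 0.998, -0.0, -0.0]
force: [0.4, -0.2, 0.0]
opening: 0.002
grasp_force: 0.0
```

```bash
python3 - <<'E'
from h import *
d=grab('side','s3'); w=grab('wrist','w3')
a=cv2.resize(d['frame'][290:370,290:390],(500,400),interpolation=2)
b=cv2.resize(w['frame'],(533,400))[:, :280]
b=cv2.resize(w['frame'],(300,225)); im=np.zeros((400,800,3),np.uint8); im[:,:500]=a; im[:225,500:]=b
cv2.imwrite('pics/c3.png',im[:,:,::-1]); print(w['intrinsics'].tolist(),w['T'].round(3).tolist())
E
```

```text
[[371.64829954431775, 0.0, 310.3362859808608], [0.0, 371.64829954431775, 234.45371135524005], [0.0, 0.0, 1.0]] [[0.128, -0.937, -0.325, 0.333], [0.992, 0.121, 0.041, 0.328], [0.001, -0.328, 0.945, 0.226], [0.0, 0.0, 0.0, 1.0]]
```

View pics/c3.png

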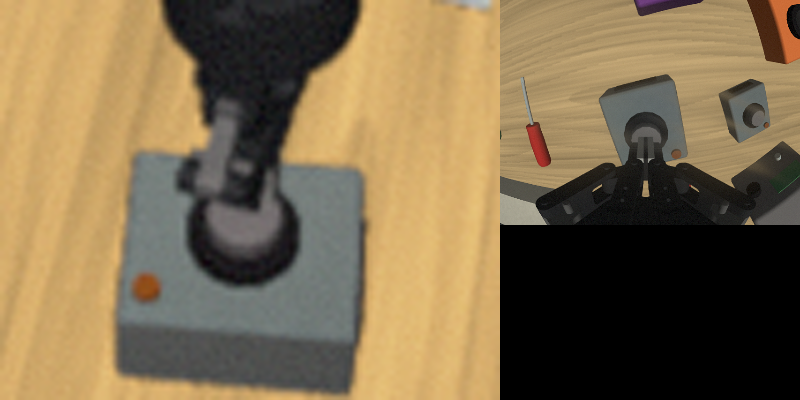

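Emit:
drive_tool:
  slide:
    - [0,0,1]
    - [0,0,2]
    - [0,0,3]
    - [0,0,4]
    - [0,0,4]
  twist: [0,0,0,0,0]
  jaw: [0,0,0,0,0]

```text
t: 5.55
tcp_pos: [0.4158, 0.3159, 0.0515]
tool_rot: [0.064, 0.998, -0.0, -0.0]
force: [-0.2, 0.5, 0.0]
opening: 0.001
grasp_force: 0.0
```

```bash
python3 - <<'E'
from h import *
s=sensors.sense();print(s['force'],s['tau'],s['wrist_torque'],s['tcp_pos'])
w=load('w3'); c=None
# fisheye depth cloud
K=w['intrinsics']; v,u=np.mgrid[:480,:640]; dx=u-K[0,2]; dy=v-K[1,2]; r=np.hypot(dx,dy)+1e-9; th=r/K[0,0]; z=w['z_map']
t=np.tan(np.minimum(th,1.4))
P=np.stack([dx/r*t*z,-dy/r*t*z,-z,np.ones_like(z)],-1)@w['T'].T
for vv in range(230,400,10): print(vv,[(uu,P[vv,uu,:3].round(3).tolist(),w['frame'][vv,uu].tolist()) for uu in(303,311,320)])
E
```

```text
[-0.23001306  0.50078354  0.02470822] [ 1.51501372e-03 -2.70646852e+01  3.38555038e+01  6.75383806e+00
  1.00700534e-02  1.66972782e-06] [-0.00940886  0.02395498  0.05362413] [0.41575434 0.31587559 0.05152688]
230 [(303, [0.39, 0.317, 0.051], [97, 106, 105]), (311, [0.391, 0.32, 0.05], [100, 107, 105]), (320, [0.392, 0.325, 0.049], [103, 110, 110])]
240 [(303, [0.395, 0.316, 0.053], [43, 45, 40]), (311, [0.395, 0.32, 0.055], [39, 42, 40]), (320, [0.396, 0.324, 0.052], [37, 40, 36])]
250 [(303, [0.397, 0.316, 0.061], [45, 46, 43]), (311, [0.397, 0.32, 0.062], [42, 43, 42]), (320, [0.397, 0.324, 0.064], [44, 45, 45])]
260 [(303, [0.402, 0.315, 0.062], [37, 39, 42]), (311, [0.402, 0.319, 0.063], [39, 36, 37]), (320, [0.404, 0.323, 0.06], [35, 33, 33])]
270 [(303, [0.403, 0.315, 0.071], [69, 67, 66]), (311, [0.403, 0.319, 0.071], [69, 70, 69]), (320, [0.404, 0.323, 0.07], [65, 64, 64])]
280 [(303, [0.407, 0.315, 0.072], [103, 100, 98]), (311, [0.408, 0.318, 0.072], [100, 98, 96]), (320, [0.408, 0.322, 0.072], [103, 101, 99])]
290 [(303, [0.412, 0.314, 0.072], [100, 97, 93]), (311, [0.413
[... 743 characters left out ...]
], [156, 156, 147])]
350 [(303, [0.405, 0.316, 0.13], [13, 14, 17]), (311, [0.41, 0.318, 0.123], [39, 40, 36]), (320, [0.405, 0.321, 0.129], [33, 33, 33])]
360 [(303, [0.407, 0.316, 0.132], [33, 35, 33]), (311, [0.416, 0.317, 0.121], [40, 37, 34]), (320, [0.405, 0.321, 0.135], [28, 26, 27])]
370 [(303, [0.412, 0.315, 0.131], [32, 32, 32]), (311, [0.42, 0.317, 0.121], [31, 31, 28]), (320, [0.407, 0.321, 0.138], [20, 21, 18])]
380 [(303, [0.416, 0.314, 0.131], [32, 32, 32]), (311, [0.425, 0.316, 0.121], [41, 43, 39]), (320, [0.416, 0.32, 0.132], [22, 25, 19])]
390 [(303, [0.42, 0.314, 0.132], [32, 35, 34]), (311, [0.543, 0.301, 0.0], [172, 150, 106]), (320, [0.421, 0.32, 0.132], [32, 32, 31])]
```

The wrist depth shows the real fingertips about 20–33 mm above the reported TCP. I'll keep going until I feel contact.

Emit:
drive_tool:
  slide:
    - [0,0,2]
    - [0,0,4]
    - [0,0,5]
    - [0,0,6]
    - [0,0,7]
    - [0,0,8]
    - [0,0,8]
  twist: [0,0,0,0,0,0,0]
  jaw: [0,0,0,0,0,0,0]

```text
t: 6.42
tcp_pos: [0.4158, 0.316, 0.0438]
tool_rot: [0.064, 0.998, 0.0, -0.0]
force: [-1.0, -0.5, 1.0]
opening: 0.002
grasp_force: 0.7
```

```bash
cat >> h.py <<'E'
def wcloud(w):
    K=w['intrinsics']; v,u=np.mgrid[:480,:640]; dx=u-K[0,2]; dy=v-K[1,2]; r=np.hypot(dx,dy)+1e-9; z=w['z_map']
    t=np.tan(np.minimum(r/K[0,0],1.4)); return (np.stack([dx/r*t*z,-dy/r*t*z,-z,np.ones_like(z)],-1)@w['T'].T)[...,:3]
E
python3 - <<'E'
from h import *
w=grab('wrist','w4'); P=wcloud(w); s=sensors.sense(); print(s['tcp_pos'],s['force'])
for vv in range(274,312,3): print(vv,[P[vv,uu].round(3).tolist() for uu in(303,320)])
E
```

```text
[0.41585408 0.31595987 0.04387781] [-0.5278697  -0.65011962  0.92286804]
274 [[0.402, 0.315, 0.065], [0.404, 0.323, 0.064]]
277 [[0.403, 0.315, 0.067], [0.404, 0.323, 0.067]]
280 [[0.403, 0.315, 0.07], [0.404, 0.323, 0.07]]
283 [[0.403, 0.315, 0.071], [0.405, 0.323, 0.071]]
286 [[0.405, 0.315, 0.072], [0.406, 0.322, 0.072]]
289 [[0.406, 0.315, 0.072], [0.406, 0.322, 0.073]]
292 [[0.405, 0.315, 0.077], [0.406, 0.322, 0.076]]
295 [[0.406, 0.315, 0.078], [0.406, 0.322, 0.078]]
298 [[0.405, 0.315, 0.082], [0.407, 0.322, 0.081]]
301 [[0.406, 0.315, 0.083], [0.407, 0.322, 0.083]]
304 [[0.405, 0.315, 0.086], [0.406, 0.322, 0.086]]
307 [[0.405, 0.315, 0.089], [0.406, 0.322, 0.089]]
310 [[0.405, 0.315, 0.091], [0.406, 0.322, 0.091]]
```

The tips now meet the button at 0.072 with force just starting, so the tip is TCP z + 0.029. Now I'll press it.

Emit:
drive_tool:
  slide:
    - [0,0,2]
    - [0,0,4]
    - [0,0,5]
    - [0,0,6]
    - [0,0,7]
    - [0,0,7]
  twist: [0,0,0,0,0,0]
  jaw: [0,0,0,0,0,0]

```text
t: 7.22
tcp_pos: [0.416, 0.3161, 0.0378]
tool_rot: [0.064, 0.998, 0.0, 0.0]
force: [-3.7, -1.7, 9.0]
opening: 0.002
grasp_force: 4.5
```

The button is fully in at 9 N, which is above the 5 N stop. Next I'll lift off and go to a standoff in front of the lip.

Emit:
drive_tool:
  slide:
    - [0,0,-20]
    - [0,0,-50]
    - [0,0,-90]
    - [0,0,-100]
    - [0,0,-100]
  twist: [0,0,0,0,0]
  jaw: [0,0,0,0,0]

```text
t: 7.85
tcp_pos: [0.4157, 0.3162, 0.1364]
tool_rot: [0.064, 0.998, 0.0, -0.0]
force: [-0.1, 0.6, 0.4]
opening: 0.0
grasp_force: 0.0
```

```bash
python3 -c "
from h import *
s=sensors.sense();print(s['tcp_pos'],s['force'],shift([.5296,.0371,.096]))"
```

```text
[0.41571591 0.31617597 0.13637159] [-0.09036909  0.63724949  0.38404406] [-148.5 -262.3   40.1]
```

Emit:
drive_tool:
  slide:
    - [0,-262,0]
    - [0,-262,0]
    - [0,-262,0]
    - [0,-262,0]
    - [-100,-262,0]
    - [-148,-262,20]
    - [-148,-262,40]
    - [-148,-262,40]
    - [-148,-262,40]
  twist: [0,0,0,0,0,0,0,0,0]
  jaw: [0,0,0,0,0,0,0,0,0]

```text
t: 8.98
tcp_pos: [0.5286, 0.0371, 0.0959]
tool_rot: [0.064, 0.998, -0.0, -0.001]
force: [-0.6, 0.5, -0.2]
opening: 0.004
grasp_force: 0.0
```

```bash
python3 - <<'E'
from h import *
d=grab('side','s5'); w=grab('wrist','w5'); s=sensors.sense(); print(s['tcp_pos'],s['force'])
im=np.zeros((400,800,3),np.uint8); im[:,:480]=cv2.resize(d['frame'][100:250,210:390],(480,400),interpolation=2); im[:240,480:]=cv2.resize(w['frame'],(320,240))
cv2.imwrite('pics/c5.png',im[:,:,::-1])
P=wcloud(w); m=w['z_map']>0
for vv in range(230,330,6): print(vv,[P[vv,uu].round(3).tolist() for uu in(270,303,320)])
E
```

```text
[0.52910836 0.03763114 0.09746225] [ 0.35089126  0.16186215 -0.53579069]
230 [[0.53, 0.007, 0.001], [0.533, 0.032, 0.002], [0.535, 0.045, -0.0]]
236 [[0.535, 0.006, -0.0], [0.538, 0.032, 0.0], [0.54, 0.044, -0.001]]
242 [[0.54, 0.006, 0.0], [0.543, 0.031, -0.0], [0.545, 0.044, 0.001]]
248 [[0.541, 0.007, 0.011], [0.544, 0.031, 0.011], [0.546, 0.044, 0.011]]
254 [[0.541, 0.008, 0.023], [0.544, 0.031, 0.022], [0.546, 0.043, 0.022]]
260 [[0.541, 0.009, 0.035], [0.543, 0.032, 0.035], [0.545, 0.043, 0.035]]
266 [[0.541, 0.01, 0.044], [0.544, 0.032, 0.045], [0.546, 0.043, 0.044]]
272 [[0.543, 0.01, 0.05], [0.545, 0.032, 0.051], [0.546, 0.042, 0.051]]
278 [[0.545, 0.01, 0.054], [0.548, 0.031, 0.054], [0.549, 0.042, 0.054]]
284 [[0.548, 0.01, 0.058], [0.55, 0.031, 0.058], [0.551, 0.042, 0.058]]
290 [[0.55, 0.01, 0.062], [0.553, 0.031, 0.061], [0.554, 0.041, 0.062]]
296 [[0.553, 0.01, 0.064], [0.518, 0.037, 0.133], [0.519, 0.044, 0.133]]
302 [[0.555, 0.01, 0.068], [0.519, 0.037, 0.137], [0.52, 0.043, 0.137]]
308 [[0.558, 0.01, 0.07], [0.518, 0.037, 0.144], [0.519, 0.043, 0.142]]
314 [[0.561, 0.009, 0.073], [0.519, 0.037, 0.146], [0.519, 0.043, 0.148]]
320 [[0.563, 0.009, 0.076], [0.518, 0.037, 0.152], [0.519, 0.043, 0.151]]
326 [[0.566, 0.009, 0.079], [0.519, 0.037, 0.155], [0.52, 0.043, 0.155]]
```

View pics/c5.png

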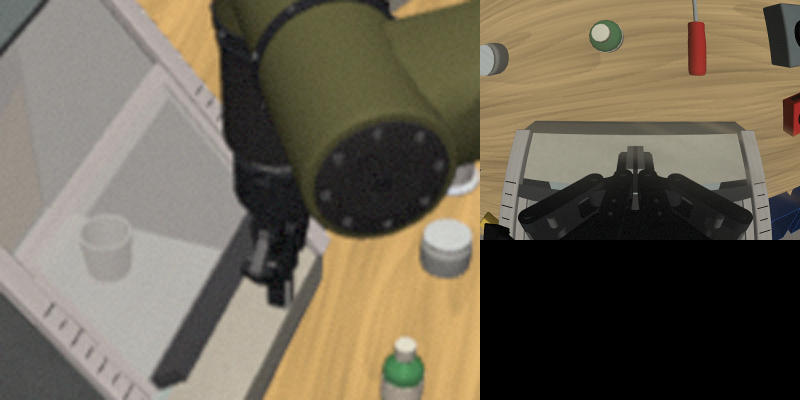

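The picture shows the shut fingertips in front of the lip and below its outer edge, at about crop (282,295). The button has been released. Advancing to contact.

Emit:
drive_tool:
  slide:
    - [-10,0,2]
    - [-16,0,2]
    - [-19,0,2]
    - [-21,0,2]
    - [-23,0,2]
    - [-24,0,2]
    - [-24,0,2]
  twist: [0,0,0,0,0,0,0]
  jaw: [0,0,0,0,0,0,0]

```text
t: 9.95
tcp_pos: [0.553, 0.0341, 0.0946]
tool_rot: [0.064, 0.998, 0.0, -0.0]
force: [-0.0, 0.5, -0.5]
opening: 0.001
grasp_force: 0.0
```

Emit:
drive_tool:
  slide:
    - [-1,0,0]
    - [-2,0,0]
    - [-3,0,0]
    - [-4,0,0]
    - [-4,0,0]
  twist: [0,0,0,0,0]
  jaw: [0,0,0,0,0]

```text
t: 10.58
tcp_pos: [0.5558, 0.0337, 0.0945]
tool_rot: [0.064, 0.998, -0.0, -0.001]
force: [-8.2, 0.5, 3.4]
opening: 0.003
grasp_force: 3.8
```

There's contact: -8 N in x. Pushing along the slope now, 50 mm first.

Emit:
drive_tool:
  slide:
    - [-3,0,-3]
    - [-6,0,-6]
    - [-10,0,-10]
    - [-13,0,-14]
    - [-16,0,-18]
    - [-20,0,-22]
    - [-23,0,-26]
    - [-26,0,-30]
    - [-30,0,-34]
    - [-32,0,-37]
  twist: [0,0,0,0,0,0,0,0,0,0]
  jaw: [0,0,0,0,0,0,0,0,0,0]

```text
t: 11.82
tcp_pos: [0.5867, 0.0297, 0.1317]
tool_rot: [0.064, 0.998, -0.0, -0.002]
force: [-11.5, 1.1, 3.7]
opening: -0.004
grasp_force: 5.5
```

```bash
cat > m.py <<'E'
from h import *
import sys
np.set_printoptions(precision=4,suppress=True)
yaw=-.129
xh=np.array([np.cos(yaw),np.sin(yaw),0]); yh=np.array([-np.sin(yaw),np.cos(yaw),0])
e=np.cos(np.radians(50))*xh+np.sin(np.radians(50))*np.array([0,0,1]); nn=np.array([-.7597,.0985,.6428])
for n in('top','side'):
    d=grab(n,n+sys.argv[1]); c=cloud(d); f=d['frame'].astype(int); Y=c@yh; S=c@e; N=c@nn
    # lip parts away from the arm: ends
    for lo,hi in((-.012,.03),(.03,.08),(.14,.18),(.18,.22)):
        m=(f.max(2)<95)&(N>-.372)&(N<-.328)&(Y>lo)&(Y<hi)&(S>.45)&(S<.6); q=S[m]
        if len(q)>20: print(n,(lo,hi),len(q),'lip s',np.percentile(q,[2,10,50,90,98]))
    m=(f.max(2)<75)&(Y>-.07)&(Y<-.02)&(N>-.375)&(N<-.32)&(S>.45)&(S<.6); q=S[m]; print(' ptr',len(q),np.percentile(q,[2,50,98]) if len(q) else '')
s=sensors.sense(); print(s['t'],s['tcp_pos'],s['force'],'TCP s',s['tcp_pos']@e)
E
python3 m.py 6
```

```text
top (-0.012, 0.03) 208 lip s [0.513  0.5179 0.5233 0.526  0.5273]
top (0.03, 0.08) 51 lip s [0.5142 0.5187 0.5237 0.5264 0.5271]
 ptr 131 [0.5195 0.5352 0.5408]
side (0.14, 0.18) 142 lip s [0.5146 0.5166 0.5254 0.5269 0.5272]
side (0.18, 0.22) 152 lip s [0.5137 0.5163 0.5251 0.5268 0.5275]
 ptr 0 
11.925 [0.5871 0.0296 0.132 ] [-11.4731   0.4416   5.6881] TCP s 0.47293778112291446
```

Emit:
drive_tool:
  slide:
    - [-2,0,-2]
    - [-3,0,-4]
    - [-5,0,-6]
    - [-6,0,-7.5]
    - [-6,0,-7.5]
    - [-6,0,-7.5]
  twist: [0,0,0,0,0,0]
  jaw: [0,0,0,0,0,0]

```text
t: 12.68
tcp_pos: [0.5929, 0.0288, 0.1392]
tool_rot: [0.064, 0.998, -0.0, -0.002]
force: [-10.8, 2.1, 4.5]
opening: 0.001
grasp_force: 5.0
```

Emit:
drive_tool:
  slide:
    - [5,0,0]
    - [20,0,0]
    - [60,0,-20]
    - [100,0,-20]
    - [140,0,-20]
    - [180,60,-20]
    - [180,120,-20]
    - [180,180,-20]
    - [180,220,-20]
    - [180,220,-20]
  twist: [0,0,0,0,0,0,0,0,0,0]
  jaw: [0,0,0,0,0,0,0,0,0,0]

```text
t: 13.92
tcp_pos: [0.4439, 0.2722, 0.158]
tool_rot: [0.062, 0.998, -0.0, -0.0]
force: [-0.8, -0.3, -0.8]
opening: -0.001
grasp_force: 0.0
```

```bash
python3 m.py 7; python3 - <<'E'
from h import *
im=np.hstack([cv2.resize(load(n+'7')['frame'][a:a+75,b:b+75],(400,400),interpolation=2) for n,a,b in(('top',155,350),('side',125,270))]); cv2.imwrite('pics/c7.png',im[:,:,::-1])
E
```

```text
top (-0.012, 0.03) 214 lip s [0.5234 0.5271 0.5331 0.5355 0.537 ]
top (0.03, 0.08) 253 lip s [0.523  0.5271 0.5331 0.5361 0.5375]
top (0.14, 0.18) 205 lip s [0.5233 0.5267 0.5333 0.5363 0.5375]
top (0.18, 0.22) 202 lip s [0.5229 0.5272 0.5336 0.5363 0.5373]
 ptr 132 [0.5208 0.5354 0.5405]
side (-0.012, 0.03) 118 lip s [0.5214 0.5245 0.5343 0.5359 0.5363]
side (0.03, 0.08) 157 lip s [0.5216 0.5242 0.5341 0.5359 0.5365]
side (0.14, 0.18) 143 lip s [0.5231 0.5252 0.5345 0.5361 0.5366]
side (0.18, 0.22) 148 lip s [0.5231 0.5259 0.5343 0.5361 0.5367]
 ptr 53 [0.5273 0.5357 0.5398]
14.025 [0.4442 0.2701 0.1589] [ 0.5836 -1.0482  0.7485] TCP s 0.38252542628606895
```

View pics/c7.png

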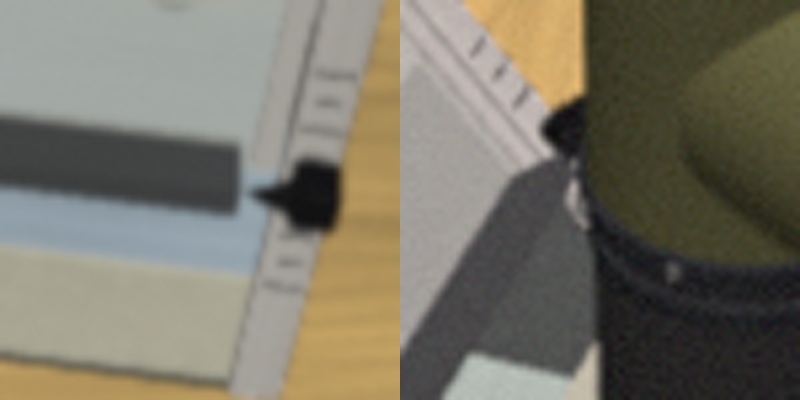

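The crop shows the pointer tip at (252,192) against the lip's end. Measured, the lip centre is at 0.530 and the pointer at 0.530, so they are level. I'll let the arm settle, then hand in.

Emit:
drive_tool:
  slide:
    - [0,0,-20]
    - [0,0,-20]
    - [0,0,-20]
    - [0,0,-20]
  twist: [0,0,0,0]
  jaw: [0,0,0,0]

```text
t: 14.52
tcp_pos: [0.4441, 0.2696, 0.1789]
tool_rot: [0.064, 0.998, 0.0, -0.0]
force: [0.1, -0.2, 0.1]
opening: -0.004
grasp_force: 0.0
```

```bash
python3 -c "
from h import *
print(ticket.sign_off())"
```

```text
the job is handed in; nothing more can be done
None
```

The extractor button was pressed fully in and released, the window lip now measures level with the pointer to within about 1 mm, the arm is clear, and the job is handed in (no verdict was returned).

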